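# Shut off and slacken the left-hand nut of a fuel-gas bottle

## Task

Two leaning gas bottles stand on the lab bench; the red one holds fuel gas and is due to be changed. Swing its red cock lever fully shut (across the pipe, towards the robot), then loosen its red wing nut, which has a left-hand thread: turn it clockwise about 20 degrees first and pause half a second to confirm by feel that it gives, then carry on clockwise to about a quarter turn in all and let go. Do not tighten the nut, and leave the grey bottle, its lever and nut and everything else on the bench as they are.

Things in the scene. Friction and masses are not known exactly. Their poses are not given: they have to be found in the camera images.
- fuel: FUEL-gas bottle rig: red band, red wing nut (left-hand), red lever. Fixed blue plate 220 (x) x 230 (y -60 to 170) x 12 mm; 50 mm bottle leaning 30 deg from vertical to its -x (about to the robot), head 245 mm high. Origin on the table under the bottle, z up. A 10 mm pipe goes from the head to y = 60, down, then at 35 mm height along y through a brass cock at x = -48, y = 115, to y = 164.
- fuel_wing (a point): Middle of the red wing (bar 84 long, 12 thick, 30 mm tall) on the fuel bottle's brass nut, 269 mm above the table. z: the screw axis, up out of the bottle, 30 deg from vertical; x: along the wing; y: across its thickness; x and y turn with the nut. Grip it across the 12 mm, tool along the screw axis. The wing ends 15 mm below this point, the 38 mm hexagon begins 19 mm below.
- fuel_nut (a joint): Angle of the fuel nut (rad); 0 to 0.1 at the start = tight. Grows as it turns CLOCKWISE seen from above, looking down its axis onto the wing, which loosens it (left-hand thread): gives steadily at about 0.2 N m, stays where left, stop at 2.4. Anticlockwise tightens it: solid stop at -0.3.
- fuel_lever (a joint): Angle of the red cock lever (rad): 0 to 0.25 at the start = open, along the pipe, pointing to the rig's +y; grows anticlockwise seen from above; 1.57 = shut, at its stop, across the pipe, pointing to the rig's -x. Takes about 0.15 N m (2 N at the tip), stays where left.
- fuel_pivot (a point): On the vertical pivot of the red cock lever, at mid-thickness of the lever, 65 mm above the table. Hub 30 mm across.
- fuel_lever_tip (a point): Point on the red lever's centre line, 85 mm from its pivot and 13 mm short of its end; the lever is a bar 14 mm wide and 12 mm thick, its underside 60 mm above the table and 20 mm above the pipe.
- inert: INERT-gas bottle rig: grey band and wing nut, black lever; leave alone. Fixed blue plate 220 (x) x 230 (y -60 to 170) x 12 mm; 50 mm bottle leaning 30 deg from vertical to its -x (about to the robot), head 245 mm high. Origin on the table under the bottle, z up. A 10 mm pipe goes from the head to y = 60, down, then at 35 mm height along y through a brass cock at x = -48, y = 115, to y = 164.
- inert_nut (a joint): Angle of the inert bottle's nut (rad), 0 to 0.1 at the start; leave alone.
- inert_lever_tip (a point): Point on the black lever, 85 mm from its pivot; leave alone.
- spanner: steel open-ended spanner, 160 mm long, lying flat, not needed; origin at the centre of its underside
- beaker: clear glass beaker, 64 mm across, 85 mm high, standing; origin at the centre of its underside
- reagent: amber glass reagent bottle, 64 mm across, 140 mm high, standing; origin at the centre of its underside
- jar: white jar with a blue cap, 70 mm across, 90 mm high, standing; origin at the centre of its underside
- boss: blue clamp boss with a black knob, about 70 x 80 x 30 mm, lying loose; origin at the centre of its block's underside

How it is judged:
By the outcome, as a careful person would: the job done as asked, in the order asked, and still so for the second after the job is handed in, with the robot touching nothing.
It also fails if it takes over 61 s, if anything falls off the work surface, if the arm or the gripper's body presses on something with over 40 N, if the wrist force passes 120 N, or if a joint passes its speed limit or range.

## Robot

A 7-joint arm with a two-finger parallel gripper is mounted at the origin on the work surface. World frame = base frame: x ahead of the robot, y to its left, z up, the work surface at z = 0. Lengths are in mm, angles in rad, forces in N, time in s.
With the tool pointing down it reaches from about 400 to 875 mm from the base axis. Payload 19.3 kg.
Tool frame: the origin (TCP) lies at the very end of the fingers, on their centre line; the grasp point (between the pads) lies 19 mm behind it (grip_point_offset is the z of the grasp point in the tool frame, in mm); z points along the fingers, y is the line along which they close (so a half turn about z gives the same grasp; the last joint's range is limited). The gripper opens to 85 mm and grips with 20 to 120 N. Pads are 22 mm wide; open, the fingers measure 114 mm over their backs; the gripper's body (76 mm by 85 mm) begins 54 mm behind the grasp point. The pads swing forward as they close: fully open they stand 13 mm farther back than shut.
Start: joints at [1.098, 0.521, -0.036, 1.599, 0.021, 1.021, -0.113], TCP at [244.969, -574.982, 231.291] pointing down, gripper open.
Joint ranges: [-2.91, 2.91], [-0.3, 2.13], [-1.5, 1.42], [0.17, 2.43], [-1.26, 4.41], [0.16, 1.93], [-2.52, 2.52]. Speed limits (rad/s): [1.89, 1.89, 2.39, 2.39, 3.01, 3.01, 3.01].

## Interface

Orientations are given as a 3x3 rotation matrix whose columns are the frame's x, y, z axes.
In Python, from workcell import movep, movel, goto_joints, open_gripper, clamp, wait, inverse_kinematics, read_state, camera, PlanningError, finish_job, grip_point_offset gives the robot as it stands. Calls block until the motion is done:
- movep(position, orientation): joint-space move of the TCP to a pose.
- movel(position, frame=None, max_speed=150, guard=None): straight line of the TCP; frame=None keeps the orientation; max_speed is the mean speed in mm/s. With guard (N) it stops when the force on the tool has changed by that much, and returns True; else False.
- goto_joints(angles): joint-space move.
- open_gripper() and clamp(): open the fingers fully, or close them until they stop; the grip force is fixed at half the most.
- wait(seconds).
- inverse_kinematics(position, orientation): joint angles nearest the present ones, or None.
- read_state(): the state.
- camera(name): name is "scene" or "top" or "wrist"; returns a dict with "image" (480x640x3 uint8, blue, green, red), "range_z" (480x640 float32, mm along the optical axis (not along the pixel's ray), 0 where there is no reading), "fx", "fy", "cx", "cy" (pixels), "cam_to_world" (4x4, takes a point from camera to world coordinates). Camera axes: x right, y up, looking along -z (the intrinsics and any distortion apply to the point x, -y, -z); pixel columns grow to the right and rows downward; lengths in mm; the calibration is good to about 2 mm. A picture is of the moment at which its call begins.
A pose or a line that the arm cannot do raises PlanningError and nothing moves.
- finish_job(): hands the job in; it is judged then, once.
The state is a dict: "time": time; "qpos": joint angles; "qvel": joint speeds; "joint_efforts": joint torques, N m; "eef_pos": TCP position; "tool_rot": TCP orientation; "ft_force": force on the tool from outside, world axes, zero at the start; "torque": the same for the moment, N m; "finger_gap": finger opening in mm; "gripper_force": force on a finger pad.
Only numpy, scipy, OpenCV 4.12 (cv2) and the standard library are available. Lean on these libraries where they do the work, as an engineer would, in place of code of your own. Each camera call takes 0.05 s, during which the arm holds its last target. There are 200 camera calls.

## Working session

There is one attempt and no reset: what is moved stays moved. The work goes in short steps, each a Python script; the robot and the scene stay as the last script left them, time stands still between calls to the robot, and variables do not carry over. Pictures are saved under pics/ and viewed, at most 10 in all, crops included, and the job is handed in when it is done.

```bash
ls; mkdir -p pics; cat > h.py <<'E'
import numpy as np, cv2
from workcell import *
def shot(n,f):
    c=camera(n); cv2.imwrite(f'pics/{f}.png',c['image']); np.savez(f'/tmp/{f}.npz',**c); return c
def pts(c):
    v,u=np.mgrid[0:480,0:640]; z=c['range_z']
    P=np.stack([(u-c['cx'])/c['fx']*z,-(v-c['cy'])/c['fy']*z,-z,np.ones_like(z)],-1)
    W=(P@np.array(c['cam_to_world']).T)[...,:3]; W[z==0]=np.nan; return W
E
python3 - <<'E'
from h import *
for n in('top','scene'):
    c=shot(n,n+'1'); print(n,c.keys(),c['fx'],c['cx'],np.round(c['cam_to_world'],2).tolist())
print(read_state()['time'],grip_point_offset)
E
```

```text
pics
top dict_keys(['image', 'range_z', 'fx', 'fy', 'cx', 'cy', 'cam_to_world']) 488.43439688581293 320.601213864755 [[-0.03, 1.0, -0.07, 401.01], [-1.0, -0.03, 0.0, 42.13], [0.0, 0.07, 1.0, 1523.99], [0.0, 0.0, 0.0, 1.0]]
scene dict_keys(['image', 'range_z', 'fx', 'fy', 'cx', 'cy', 'cam_to_world']) 468.74791464206686 314.47352463164776 [[-0.71, -0.6, 0.36, 861.04], [0.7, -0.61, 0.37, 409.65], [-0.0, 0.51, 0.86, 1045.76], [0.0, 0.0, 0.0, 1.0]]
0.1 -18.700000000000003
```

View pics/top1.png

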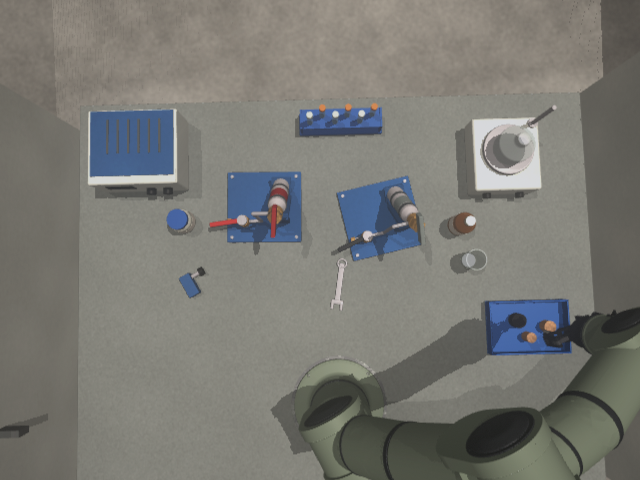

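View pics/scene1.png

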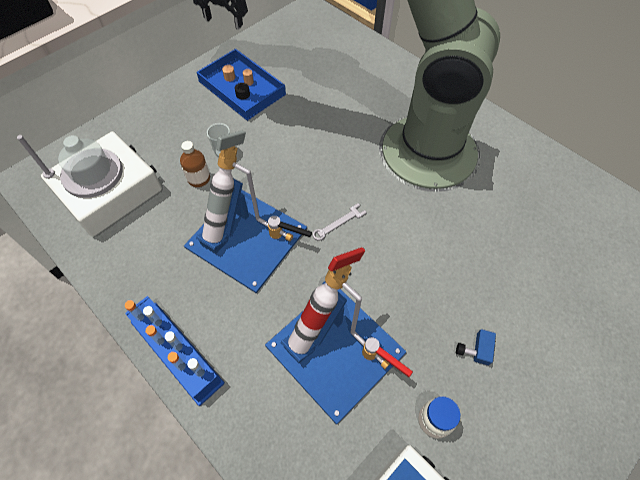

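The top view shows the fuel plate at columns 228–301, rows 172–242. Its red lever runs from (242,221) to (210,225), its wing from (275,206) to (273,235). The scene view shows the wing at (347,259) and the lever from (372,347) to (410,374).

```bash
cat > seg.py <<'E'
from h import *
def ana(f,roi,exp=None):
    c=dict(np.load(f'/tmp/{f}.npz')); W=pts(c); im=c['image'].astype(int); B,G,R=im[...,0],im[...,1],im[...,2]
    red=(R>110)&(G<70)&(B<70); m=np.zeros_like(red); u0,v0,u1,v1=roi; m[v0:v1,u0:u1]=1
    for n,lo,hi in(('wing',258,295),('lever',60,76)):
        s=red&m&(W[...,2]>lo)&(W[...,2]<hi); P=W[s]
        if len(P)<10: print(n,len(P)); continue
        k=np.median(P,0); P=P[np.linalg.norm(P-k,axis=1)<80]; k=P.mean(0); e=np.linalg.svd(P-k)[2]; t=(P-k)@e[0]
        print(n,len(P),'mean',k.round(1),'axis',e[0].round(3),'len',t.min().round(1),t.max().round(1),'z',P[:,2].min().round(),P[:,2].max().round(), 'ends',(k+e[0]*t.min()).round(1),(k+e[0]*t.max()).round(1),'norm',e[2].round(2))
    s=(B>100)&(R<60)&m.astype(bool)&(abs(W[...,2]-12)<8); P=W[s]
    if len(P)>50:
        r=cv2.minAreaRect(P[:,:2].astype(np.float32)); print('plate',r, 'z',P[:,2].mean())
if __name__=='__main__':
    ana('top1',(200,165,310,250)); ana('scene1',(255,235,420,425))
E
python3 seg.py; python3 - <<'E'
from h import *
W=pts(dict(np.load('/tmp/top1.npz')))
for n,(u,v) in dict(jar=(179,219),boss=(190,285),hub=(242,221),bl=(347,243),bh=(367,237),nut2=(413,222),s0=(342,262),rack=(340,122)).items(): print(n,W[v,u].round())
E
```

```text
wing 102 mean [527.1 160.6 280. ] axis [-0.901  0.104 -0.422] len -46.8 37.1 z 260.0 295.0 ends [569.3 155.7 299.8] [493.7 164.4 264.4] norm [ 0.29  0.86 -0.42]
lever 22 mean [550.2 329.   68.4] axis [-0.127  0.992 -0.015] len -38.5 37.9 z 61.0 75.0 ends [555.1 290.8  69. ] [545.4 366.6  67.9] norm [-0.99 -0.13 -0.03]
wing 157 mean [538.4 162.7 281.2] axis [ 0.959 -0.121  0.256] len -44.3 40.2 z 263.0 295.0 ends [495.9 168.1 269.9] [576.9 157.8 291.5] norm [0.12 0.99 0.01]
lever 255 mean [559.4 332.6  71.4] axis [ 0.124 -0.992  0.007] len -40.7 42.9 z 65.0 76.0 ends [554.4 373.   71.2] [564.7 290.1  71.7] norm [-0.03  0.    1.  ]
plate ((601.0025634765625, 102.05111694335938), (474.24334716796875, 233.6733856201172), 84.10499572753906) z 12.225227703412124
jar [566. 455.  91.]
boss [370. 441.  27.]
hub [558. 274.  66.]
bl [484. -39.  71.]
bh [499. -98.  77.]
nut2 [ 523. -202.  257.]
s0 [429. -25.   2.]
rack [853. -29.  65.]
```

```bash
sed -i "s/('wing',258,295)/('wing',232,310)/; s/(B>100)&(R<60)/(B>G+35)\&(B>R+50)/" seg.py
sed -i "s/print('plate',r/print('plate',len(P),r/; s/(255,235,420,425))/(255,235,420,425)) if 0 else 0/" seg.py
cat >> seg.py <<'E'
    ana('scene1',(264,235,420,425))
E
python3 seg.py
python3 - <<'E'
from h import *
# go above: tool down looking at the fuel rig, camera check
a,b=cv2.imread('pics/top1.png'),0
psi=0.0
s=read_state(); print(np.round(s['tool_rot'],2).tolist())
R=np.array([[0,1,0],[1,0,0],[0,0,-1.]])
for nm,R in (('yclose',np.array([[1,0,0],[0,-1,0],[0,0,-1.]])),('xclose',R),('xclose2',np.array([[0,-1,0],[-1,0,0],[0,0,-1.]]))):
  for p in((520,330,250),(580,345,52),(488,295,52),(470,270,330)):
    q=inverse_kinematics(p,R); print(nm,p,None if q is None else np.round(q,2))
ax=np.array([-.5,0,.866])
for s in(1,-1):
  for k in(0,-45,-90):
    x=s*np.array([-.866,.0,-.5]); Rr=cv2.Rodrigues(ax*np.radians(k))[0]; x=Rr@x; z=-ax
    q=inverse_kinematics(np.array([533,162,269])-0*ax,np.stack([x,np.cross(z,x),z],1)); print('wing',s,k,None if q is None else np.round(q,2))
E
```

```text
wing 134 mean [534.5 159.6 284.6] axis [-0.881  0.103 -0.461] len -37.7 45.9 z 260.0 304.0 ends [567.8 155.7 302. ] [494.  164.4 263.4] norm [ 0.25  0.93 -0.27]
lever 22 mean [550.2 329.   68.4] axis [-0.127  0.992 -0.015] len -38.5 37.9 z 61.0 75.0 ends [555.1 290.8  69. ] [545.4 366.6  67.9] norm [-0.99 -0.13 -0.03]
plate 2801 ((608.285400390625, 213.38265991210938), (226.7098846435547, 215.27523803710938), 89.11256408691406) z 11.644740845157779
wing 220 mean [544.9 161.9 285.7] axis [ 0.927 -0.122  0.355] len -52.5 31.3 z 250.0 304.0 ends [496.3 168.3 267.1] [573.9 158.1 296.8] norm [0.11 0.99 0.06]
lever 255 mean [559.4 332.6  71.4] axis [ 0.124 -0.992  0.007] len -40.7 42.9 z 65.0 76.0 ends [554.4 373.   71.2] [564.7 290.1  71.7] norm [-0.03  0.    1.  ]
plate 7395 ((601.1350708007812, 108.6993408203125), (459.6873779296875, 234.89295959472656), 84.48727416992188) z 12.295069641357752
[[0.92, 0.39, -0.0], [0.39, -0.92, 0.0], [-0.0, -0.0, -1.0]]
yclose (520, 330, 250) [-0.92  0.52  0.38  1.62 -0.21  1.05 -2.05]
yclose (580, 345, 52) [-0.45  0.82 -0.28  1.56  0.29  0.8  -2.42]
yc
[... 295 characters left out ...]
.77 -0.68  1.85  0.68  0.77 -1.23]
xclose (470, 270, 330) [ 0.15  0.48 -1.11  1.65  0.44  1.29 -1.04]
xclose2 (520, 330, 250) [ 0.08  0.8  -1.27  1.57  0.78  1.36  1.86]
xclose2 (580, 345, 52) [ 0.05  1.19 -1.28  1.54  1.16  1.32  1.76]
xclose2 (488, 295, 52) [ 0.13  1.09 -1.28  1.83  1.15  1.2   1.6 ]
xclose2 (470, 270, 330) [ 0.22  0.55 -1.27  1.65  0.54  1.35  2.01]
wing 1 0 [ 0.41  0.36 -1.17  2.11  1.08  0.74  0.12]
wing 1 -45 [ 0.41  0.36 -1.17  2.11  1.08  0.74 -0.67]
wing 1 -90 [ 0.52  0.46 -1.36  2.11  1.17  0.87 -1.51]
wing -1 0 [-1.09  0.2   0.61  2.17  0.38  0.36 -2.41]
wing -1 -45 [ 0.47  0.4  -1.27  2.11  1.12  0.8   2.44]
wing -1 -90 [ 0.47  0.4  -1.27  2.11  1.12  0.8   1.66]
```

Rig frame: origin about (607,158), yaw about -0.016. The hub at (558,274) matches the 48/115 offsets, and the wing middle at about (540,161,269) agrees with its given height. Now moving over the rig for a close look.

```bash
cat >> h.py <<'E'
XC=np.array([[0,1,0],[1,0,0],[0,0,-1.]])
E
python3 - <<'E'
from h import *
movel((245,-575,420),max_speed=250)
movep((480,-50,480),XC); movep((480,260,450),XC); clamp()
shot('wrist','w1'); s=read_state(); print(s['time'],s['qpos'].round(2) if hasattr(s['qpos'],'round') else s['qpos'],s['finger_gap'])
import seg; seg.ana('w1',(0,0,640,480))
E
```

```text
5.0917 [ 0.03  0.33 -0.87  1.43  0.25  1.49 -0.84] -0.2978842783998707
wing 2396 mean [537.6 164.7 277.3] axis [ 0.863 -0.11   0.494] len -44.8 38.6 z 240.0 303.0 ends [498.9 169.6 255.1] [570.9 160.4 296.4] norm [-0.    0.97  0.23]
lever 802 mean [556.7 332.6  71. ] axis [ 0.121 -0.993 -0.002] len -40.0 42.9 z 61.0 75.0 ends [551.8 372.3  71. ] [561.9 290.   70.9] norm [-0.2  -0.03  0.98]
plate 23134 ((690.6570434570312, 17.505218505859375), (621.7136840820312, 413.5741271972656), 86.3251953125) z 11.916629872329583
```

View pics/w1.png

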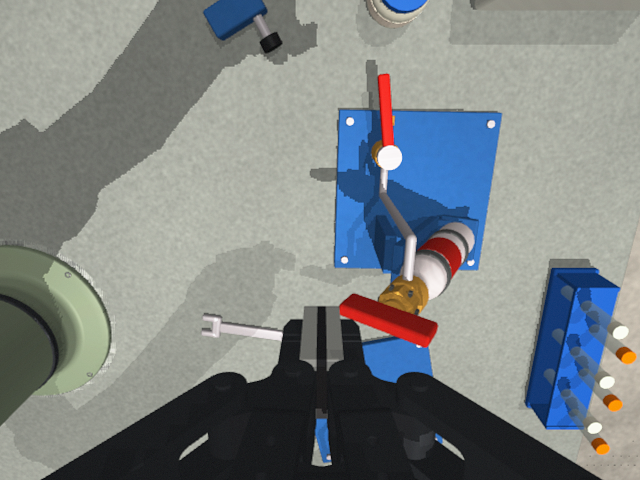

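The wrist view shows the lever from (389,157) to (384,76), the wing from (345,305) to (433,335), and plate screws at (350,121), (491,124), (345,260) and (471,263). Next is the lever push.

```bash
cat > push.py <<'E'
from h import *
W=pts(dict(np.load('/tmp/w1.npz')))
S=[W[v,u] for u,v in((350,121),(491,124),(345,260),(471,263))]; print('screws',np.round(S))
print('hub',W[157,389].round(1))
e=(S[1]-S[0])[:2]+(S[3]-S[2])[:2]; yaw=np.arctan2(e[1],e[0]); print('yaw',yaw)
e=(S[0]-S[2])[:2]+(S[1]-S[3])[:2]; yaw2=np.arctan2(-e[0],e[1]); print(yaw2)
hub=W[157,389]; assert abs(hub[0]-562)<6 and abs(hub[1]-275)<6
assert abs(yaw)<.06
piv=np.array([562.5,275.]); yaw=(yaw+yaw2)/2
def pose(th,off,z,r=72):
    d=np.array([-np.sin(th),np.cos(th)]); n=np.array([-np.cos(th),-np.sin(th)])
    R=cv2.Rodrigues(np.array([0,0,th]))[0]@XC
    return np.r_[piv+r*d-off*n,z],R
th0=.122
movep(*pose(th0,42,200)); p,R=pose(th0,42,50); print('desc',movel(p,R,150,guard=15))
f0=np.array(read_state()['ft_force']); end=yaw+np.pi/2
for th in np.r_[np.linspace(th0,end,10),end+.06,end+.12]:
    p,R=pose(th,21,50); g=movel(p,R,70,guard=12); s=read_state()
    print(round(th,2),g,(np.array(s['ft_force'])-f0).round(1),np.round(s['eef_pos'],1))
    if g: break
print(s['time']); shot('scene','s2')
E
python3 push.py && python3 -c "
import cv2;i=cv2.imread('pics/s2.png')[200:440,220:540];cv2.imwrite('pics/s2c.png',cv2.resize(i,None,fx=2,fy=2))"
```

```text
screws [[518. 317.  14.]
 [708. 313.  17.]
 [515. 117.  16.]
 [705. 112.  17.]]
hub [564.1 276.3  71.8]
yaw -0.02113811896087448
-0.015292652618253473
desc False
0.12 False [ 0.1 -0.2 -0.6] [574.9 349.   50.5]
0.28 False [-0.1  0.3 -0.3] [563.1 350.   50. ]
0.44 False [ 0.3 -0.2  0.1] [551.2 348.9  50. ]
0.6 False [ 0.5  0.4 -0.4] [539.7 346.2  50. ]
0.76 False [-0.3  0.3 -1. ] [528.7 341.7  50. ]
0.92 False [-0.6  0.2 -0.5] [518.6 335.5  50. ]
1.08 False [0.  0.6 1.1] [509.5 327.8  50. ]
1.23 False [-0.5  0.9 -0.5] [501.8 318.7  50. ]
1.39 False [-0.1  0.8  0.7] [495.6 308.6  50. ]
1.55 False [-0.1  3.4  1.5] [491.2 298.3  50.3]
1.61 False [  5.5  23.9 -10.5] [490.3 297.5  50.8]
1.67 False [  9.3  46.1 -20.7] [489.4 296.8  51.4]
11.1583
```

View pics/s2c.png

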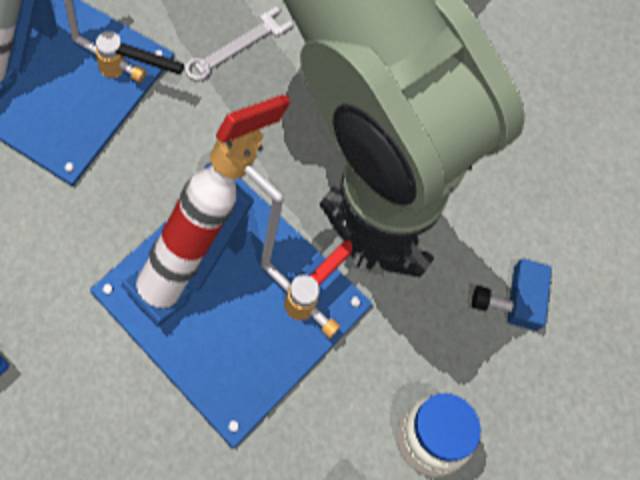

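The lever is across the pipe and against its stop: the force rose to 46 N over the last two steps, and the red bar now runs from the hub (303,293) toward the robot at (348,247). Backing off, then going to a standoff on the screw axis.

```bash
cat >> h.py <<'E'
PSI=-.018
A=np.array([-.5*np.cos(PSI),-.5*np.sin(PSI),np.sqrt(.75)])
def wframe(x,turn=0):
    x=x-A*(x@A); x/=np.linalg.norm(x); x=cv2.Rodrigues(-A*turn)[0]@x   # clockwise seen from above
    return np.stack([x,np.cross(-A,x),-A],1)
WX=np.array([-.863,.112,-.49])
def wing_fit(f):
    c=dict(np.load(f'/tmp/{f}.npz')); W=pts(c); im=c['image'].astype(int); B,G,R=im[...,0],im[...,1],im[...,2]
    P=W[(R>110)&(G<70)&(B<70)&(W[...,2]>225)&(W[...,2]<315)&(abs(W[...,1]-162)<60)]
    a=P@A; top=np.percentile(a,90); T=P[a>top-5]; T=T-np.outer(T@A-top,A)
    k=T.mean(0); e=np.linalg.svd(T-k,full_matrices=False)[2]; x=e[0]*np.sign(e[0]@WX); y=np.cross(A,x); y/=np.linalg.norm(y)
    t=(T-k)@x; w=(T-k)@y; L=np.percentile(t,[1,99]); Wd=np.percentile(w,[2,98])
    cen=k+x*L.mean()+y*Wd.mean()-15*A; print('wing',len(T),'c',cen.round(1),'x',x.round(3),'len',np.ptp(L).round(1),'wid',np.ptp(Wd).round(1)); return cen,x
E
python3 - <<'E'
from h import *
s=read_state(); p=np.array(s['eef_pos']); R=np.array(s['tool_rot'])
movel(p+[0,25,0],None,100); movel(p+[0,25,250],None,250)
C=np.array([538.5,162.5,269.]); F=wframe(WX)
movep(C+A*110,F); open_gripper()
shot('wrist','w2'); wing_fit('w2'); wing_fit('w1')
s=read_state(); print(s['time'],np.round(s['qpos'],2),s['ft_force'])
shot('top','t2'); i=cv2.imread('pics/t2.png')[165:255,195:315]; j=cv2.resize(i,(480,360),interpolation=2)
w=cv2.resize(cv2.imread('pics/w2.png'),(480,360)); cv2.imwrite('pics/c2.png',cv2.resize(np.hstack([w,j]),(800,300)))
E
```

```text
wing 2413 c [535.9 161.4 269.4] x [-0.861  0.108 -0.498] len 80.1 wid 11.1
wing 1201 c [538.5 162.3 270.2] x [-0.86   0.109 -0.498] len 80.3 wid 10.2
14.7333 [ 0.77  0.07 -1.43  2.05  0.58  0.73  0.44] [ 0.55323852 -0.79324827 -0.64129497]
```

View pics/c2.png

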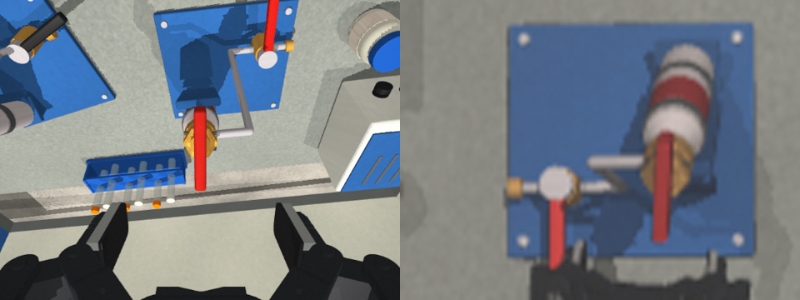

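The left half shows the wing centred between the fingers (200,150). The right half shows the lever across the pipe at (556,235). Checking the IK chain, then gripping and turning to 20°.

```bash
cat > turn1.py <<'E'
from h import *
C=np.array([537.,162,269.5]); X=np.array([-.861,.109,-.498]); P=C-14*A
for k in(0,20,45,70,92):
    q=inverse_kinematics(P,wframe(X,np.radians(k))); print(k,None if q is None else np.round(q,2)); assert q is not None
movep(C+A*60,wframe(X)); 
if movel(P,wframe(X),80,guard=15): print('BLOCKED',read_state()['eef_pos']); raise SystemExit
clamp(); s=read_state(); print('grip',s['finger_gap'],s['gripper_force'],np.round(s['ft_force'],1),np.round(s['torque'],2),np.round(s['qpos'],2))
if not 9<s['finger_gap']<15: raise SystemExit
for k in(5,10,15,20):
    movep(P,wframe(X,np.radians(k))); s=read_state(); print(k,round(s['time'],2),np.round(s['ft_force'],1),'Mz',round(float(np.array(s['torque'])@A),2))
wait(.7); s=read_state(); print('pause',s['time'],np.round(s['ft_force'],1),np.round(s['torque'],2),s['finger_gap'])
shot('top','t3'); shot('wrist','w3'); wing_fit('w3')
E
python3 turn1.py
```

```text
0 [ 0.44  0.44 -1.24  2.1   1.18  0.82 -0.06]
20 [ 0.41  0.42 -1.19  2.1   1.15  0.79 -0.39]
45 [ 0.34  0.38 -1.09  2.1   1.11  0.73 -0.8 ]
70 [ 0.28  0.34 -1.    2.11  1.07  0.69 -1.21]
92 [ 0.23  0.32 -0.93  2.11  1.05  0.66 -1.57]
grip 10.78038389216026 73.08384364060771 [-16.4  -6.6  23.4] [-1.15  1.37 -0.73] [ 0.41  0.41 -1.19  2.1   1.15  0.79 -0.04]
5 17.18 [-16.9  -5.   22.3] Mz -0.22
10 17.43 [-16.1  -5.5  20.3] Mz -0.22
15 17.68 [-16.3  -4.5  20.3] Mz -0.19
20 17.93 [-16.   -4.4  20.2] Mz -0.23
pause 18.6333 [-15.9  -4.5  20.9] [-0.79  1.21 -0.68] 11.193774102383072
wing 7399 c [535.9 161.8 269.2] x [-0.774  0.444 -0.451] len 80.5 wid 10.9
```

It turned 20° clockwise with a steady 0.2 N m, so the nut gives. Carrying on to 90°.

```bash
cat > turn2.py <<'E'
from h import *
C=np.array([537.,162,269.5]); X=np.array([-.861,.109,-.498]); P=C-14*A
for k in range(27,91,7):
    movep(P,wframe(X,np.radians(k)))
s=read_state(); print(k,s['time'],np.round(s['ft_force'],1),'Mz',np.array(s['torque'])@A)
wait(.3); open_gripper(); F=wframe(X,np.radians(k))
movel(C+A*100,F,100); s=read_state(); print(s['time'],np.round(s['ft_force'],1),s['finger_gap'])
shot('wrist','w4'); wing_fit('w4'); shot('scene','s4'); shot('top','t4')
i=cv2.imread('pics/s4.png')[200:440,220:540]; j=cv2.imread('pics/t4.png')[165:255,195:315]
cv2.imwrite('pics/c4.png',np.hstack([cv2.resize(i,(400,300)),cv2.resize(j,(400,300))]))
E
python3 turn2.py
```

```text
90 21.2333 [-7.6 -2.8 16.8] Mz -0.235946948446945
23.5333 [-0.9 -0.2  0.2] 85.25768296128433
wing 2514 c [536.9 162.3 269.9] x [0.1   0.994 0.048] len 80.4 wid 10.9
```

View pics/c4.png

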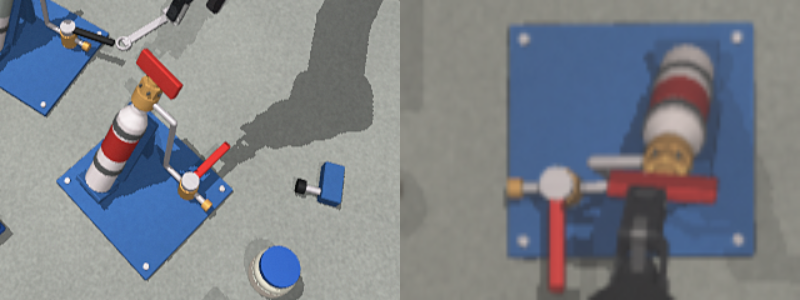

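The wing now lies across at (662,188), a quarter turn on. The lever stands across the pipe at (557,245), and the gripper is clear with no load.

```bash
python3 -c "
from h import *
print(finish_job())"
```

```text
the job is handed in; nothing more can be done
None
```

The red lever is fully shut against its stop, and the red nut was turned clockwise 20°, held 0.7 s (it gave at a steady 0.2 N m), then taken to 90° and released; the grey bottle and the rest of the bench were not touched, and the job is handed in at about 24 s, with no verdict returned.

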